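# Pack four accessory lamps into their foam trays

### The job

Pack up the parts stall: put each of the four small lamps, lens up, into the foam tray whose recess has its shape and size, so that it lies flat on the bottom of the recess and not on the rim. Set the lamps down gently without dropping them, and leave the two spray cans standing where they are.

Things in the scene. Friction and masses are not known exactly. Their poses are not given: they have to be found in the camera images.
- lamp_big_round_mid (a point): Loose lamp standing on its flat back, lens and chrome bezel up, black shell with straight upright sides, 60 mm tall, 0.15 to 0.35 kg: the larger round one, 66 mm across. The point is at its centre, 30 mm above its underside; z is up through the lens. 
- lamp_small_round_mid (a point): Loose lamp standing on its flat back, lens and chrome bezel up, black shell with straight upright sides, 60 mm tall, 0.15 to 0.35 kg: the smaller round one, 44 mm across. The point is at its centre, 30 mm above its underside; z is up through the lens. 
- lamp_square_mid (a point): Loose lamp standing on its flat back, lens and chrome bezel up, black shell with straight upright sides, 60 mm tall, 0.15 to 0.35 kg: the square one, 56 x 56 mm. The point is at its centre, 30 mm above its underside; z is up through the lens. x and y are square to its sides.
- lamp_oblong_mid (a point): Loose lamp standing on its flat back, lens and chrome bezel up, black shell with straight upright sides, 60 mm tall, 0.15 to 0.35 kg: the oblong one, 92 mm long (its x) and 44 mm wide (its y). The point is at its centre, 30 mm above its underside; z is up through the lens. 
- tray_big_round: Fixed flat packing tray of grey foam, 9 mm high in all, with one recess 5 mm deep (its pale paper floor is 4 mm above the table, the surrounding rim 9 mm above the table). Block 100 x 100 mm, recess round, 84 mm across (for the 66 mm lamp). Origin: under the recess's centre, at table height; z up. A lamp seated in it has its centre 34 mm above the table; fingertips kept more than 5 mm above the lamp's underside clear the rim.
- tray_small_round: Fixed flat packing tray of grey foam, 9 mm high in all, with one recess 5 mm deep (its pale paper floor is 4 mm above the table, the surrounding rim 9 mm above the table). Block 100 x 100 mm, recess round, 62 mm across (for the 44 mm lamp). Origin: under the recess's centre, at table height; z up. A lamp seated in it has its centre 34 mm above the table; fingertips kept more than 5 mm above the lamp's underside clear the rim.
- tray_square: Fixed flat packing tray of grey foam, 9 mm high in all, with one recess 5 mm deep (its pale paper floor is 4 mm above the table, the surrounding rim 9 mm above the table). Block 100 x 100 mm, recess square, 74 x 74 mm along x and y (for the square lamp, any quarter turn). Origin: under the recess's centre, at table height; z up. A lamp seated in it has its centre 34 mm above the table; fingertips kept more than 5 mm above the lamp's underside clear the rim.
- tray_oblong: Fixed flat packing tray of grey foam, 9 mm high in all, with one recess 5 mm deep (its pale paper floor is 4 mm above the table, the surrounding rim 9 mm above the table). Block 126 (x) x 80 (y) mm, recess 110 mm along x by 62 mm along y (for the oblong lamp, either way round). Origin: under the recess's centre, at table height; z up. A lamp seated in it has its centre 34 mm above the table; fingertips kept more than 5 mm above the lamp's underside clear the rim.
- can_a_mid (a point): Bystander, not to be handled: green spray can with black cap and pale band, standing upright, 44 mm across, 120 mm tall. The point is on its axis, 60 mm up; z is its axis.
- can_b_mid (a point): Bystander, not to be handled: green spray can with black cap and pale band, standing upright, 44 mm across, 120 mm tall. The point is on its axis, 60 mm up; z is its axis.

How it is judged:
By the outcome, as a careful person would: the job done as asked, in the order asked, and still so for the second after the job is handed in, with the robot touching nothing.
It also fails if it takes over 120 s, if anything falls off the work surface, if the arm or the gripper's body presses on something with over 40 N, if the wrist force passes 120 N, or if a joint passes its speed limit or range.

### The arm

A 6-joint arm with a two-finger parallel gripper is mounted at the origin on the work surface. World frame = base frame: x ahead of the robot, y to its left, z up, the work surface at z = 0. Lengths are in m, angles in rad, forces in N, time in s.
With the tool pointing down it reaches from about 0.3 to 0.875 m from the base axis. Payload 6.4 kg.
Tool frame: the origin (TCP) lies between the finger pads; the fingertips stand 19 mm ahead of it and the grasp point (between the pads) is the TCP; z points along the fingers, y is the direction in which the jaws open and shut (so a half turn about z gives the same grasp; the last joint's range is limited). The gripper opens to 85 mm and grips with 20 to 120 N. Pads are 22 mm wide; open, the fingers measure 114 mm over their backs; the gripper's body (76 mm by 85 mm) begins 54 mm behind the grasp point. The pads swing forward as they close: fully open they stand 13 mm farther back than shut.
Start: joints at [1.071, 0.181, 1.607, -0, 1.354, -0.206], TCP at [0.167, 0.55, 0.25] pointing down, gripper open.
Joint ranges: [-2.99, 2.99], [-0.89, 2.07], [0.3, 2.58], [-1.14, 4.28], [0, 2.63], [-3.12, 3.12]. Speed limits (rad/s): [2.57, 2.57, 3.01, 3.14, 3.14, 3.14].

### API

Orientations are given as a unit quaternion [w, x, y, z].
In Python, from bench import * gives the robot as it stands.
- The arm moves only by the tool apply_moves, never from a script. Its argument "moves" is a list that holds one entry, the list of rows, each a list of 7 numbers: the shift along the tool's x, y, z in cm, then the turn, a rotation vector about the tool's x, y, z in rad, then the opening, from 0 (shut) to 1 (fully open). A call has 1 to 8 rows; each row is the pose to reach, as a shift and turn from the pose commanded when the call began, along the tool's axes at that moment; what a row does not reach only later rows make up. A row lasts 1/10 s, in which the tool goes at most 50 mm and 8.59 degrees, less where a joint would pass 70% of its speed; a pose out of reach is approached as far as the arm can. A call with a gripper value outside its range is refused whole. The fingers move at their own pace and stop on an object; the grip force is fixed at half the most. Time passes only in rows, so rows that repeat a pose let the fingers close. It gives the time, the measured TCP pose, the force and the opening at its end, in the units of the state.
- get_obs(): the state, without advancing time (a new reading comes with each control period).
- camera(name): name is "side" or "top" or "wrist"; returns the picture (420x560x3 uint8, red, green, blue); there is no depth.
- get_calibration(name): a dict with "vertical_fov" (degrees; the focal length in pixels is half the picture's height over the tangent of half this angle, whatever the lens; pixels are square), "cx", "cy" (the principal point, pixels), "k1" (the pictures are not rectified: a ray, as slopes to the right and down, at radius r is drawn at 1 + k1 r^2 times it, then the intrinsics apply), "R" (3x3) and "t" (3): a world point X has camera coordinates R X + t. Camera axes: x right, y down, z forward; pixel columns grow to the right and rows downward; lengths in m; the calibration is good to about 2 mm. A picture is of the moment at which its call begins: read the wrist's pose just before it. get_calibration takes no time and is no camera call; for the wrist camera it gives the pose at the moment of the call.
- hand_in(): hands the job in, once; it reports no verdict.
The state is a dict: "time_s": time; "q": joint angles; "dq": joint speeds; "joint_efforts": joint torques, N m; "eef_pos": TCP position; "eef_rot": TCP orientation; "wrist_force": force on the tool from outside, world axes, zero at the start; "torque": the same for the moment, N m; "opening": opening from 0.0 (shut) to 1.0 (fully open).
Only numpy, scipy, OpenCV 4.12 (cv2) and the standard library are available. Lean on these libraries where they do the work, as an engineer would, in place of code of your own. Each camera call takes 0.05 s, during which the arm holds its last target. There are 200 camera calls.

## Working session

There is one attempt and no reset: what is moved stays moved. The work goes in short steps, Python scripts to look and compute and a tool call to move; the robot and the scene stay as the last step left them, time stands still between calls to the robot, and variables do not carry over. Pictures are saved under pics/ and viewed, about 12 in all and at most 16, crops included, and the job is handed in when it is done.

Besides the shell and the picture viewer there is one more tool, called after "Request:" by a JSON object that holds its "api" and its "payload". apply_moves: Moves the arm, as the interface text tells. Its arguments: {"type":"object","properties":{"moves":{"type":"array","items":{"type":"array","items":{"type":"array","items":{"type":"number"}}}}},"required":["moves"]}

```bash
mkdir -p pics; ls; python3 - <<'E'
from bench import *
import cv2,numpy as np
for n in("top","side"):
    im=camera(n); cv2.imwrite(f"pics/{n}0.png",im[:,:,::-1]); c=get_calibration(n); print(n,c)
print(get_obs())
E
```

```text
pics
top {'vertical_fov': 50.75077838850349, 'cx': 270.7156184954642, 'cy': 204.125589934463, 'k1': -0.05217423596313563, 'R': array([[-0.01565144, -0.99986331,  0.00532833],
       [-0.99497972,  0.01504774, -0.09893899],
       [ 0.09884529, -0.00685012, -0.99507924]]), 't': array([-4.85927547e-05,  5.38439849e-01,  1.06976480e+00])}
side {'vertical_fov': 57.63094366906324, 'cx': 280.0244630022042, 'cy': 214.72933418106442, 'k1': -0.05825780571569396, 'R': array([[ 0.91938368, -0.39296286,  0.01771557],
       [-0.28236091, -0.69063309, -0.66580647],
       [ 0.27387217,  0.60712941, -0.74591414]]), 't': array([-0.48252582,  0.20777935,  0.81410573])}
{'time_s': 0.1, 'q': array([ 1.07071815e+00,  1.81456792e-01,  1.60790126e+00, -3.45457061e-05,
        1.35378671e+00, -2.06312032e-01]), 'dq': array([-7.38152331e-04, -2.60738976e-03, -2.15452721e-03,  6.17840383e-05,
        1.63220789e-03,  1.23587539e-03]), 'joint_efforts': array([ 9.48338020e-04, -4.45868218e+01, -3.52242815e+01, -3.62202281e-04,
        3.89071443e-03,  5.42288842e-05]), 'eef_pos': array([0.16627034, 0.54995374, 0.24948307]), 'eef_rot': array([-2.52611099e-04,  1.46351750e-01,  9.89232310e-01, -7.33982986e-04]), 'wrist_force': array([-0.28370528,  0.27634103, -0.4824473 ]), 'torque': array([ 0.0024878 , -0.04067081,  0.02824722]), 'opening': 1.0040355572089923}
```

View pics/top0.png

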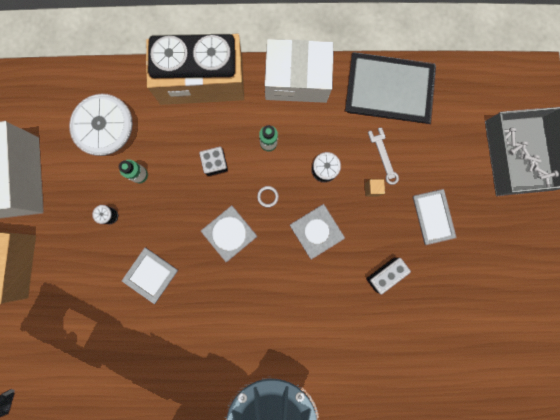

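View pics/side0.png

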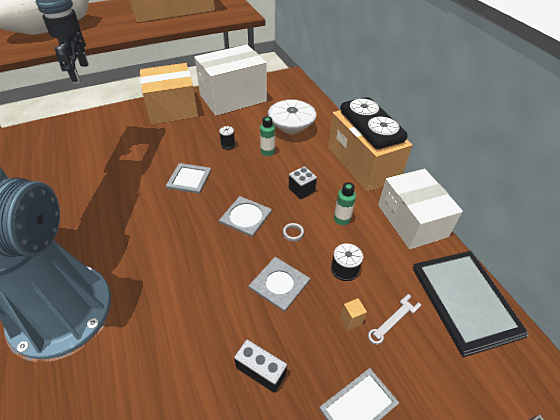

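The top view shows the lamps: small round (102,214), square (213,160), big round (327,166), oblong (390,276). The trays are square (150,275), big round (229,234), small round (317,231) and oblong (435,217), and the cans stand at (129,169) and (269,137).

```bash
cat > h.py <<'E'
from bench import *
import cv2,numpy as np
from scipy.spatial.transform import Rotation as Ro
def rays(c,px,shape=(420,560)):
    f=shape[0]/2/np.tan(np.radians(c["vertical_fov"])/2)
    K=np.array([[f,0,c["cx"]],[0,f,c["cy"]],[0,0,1]])
    u=cv2.undistortPoints(np.float64(px).reshape(-1,1,2),K,np.array([c["k1"],0,0,0])).reshape(-1,2)
    d=np.c_[u,np.ones(len(u))]@c["R"]; return -c["R"].T@c["t"],d
def plane(c,px,z):
    o,d=rays(c,px); return (o+d*((z-o[2])/d[:,2])[:,None])[:,:2]
def proj(c,X,shape=(420,560)):
    f=shape[0]/2/np.tan(np.radians(c["vertical_fov"])/2)
    K=np.array([[f,0,c["cx"]],[0,f,c["cy"]],[0,0,1]])
    return cv2.projectPoints(np.float64(X).reshape(-1,1,3),cv2.Rodrigues(c["R"])[0],c["t"],K,np.array([c["k1"],0,0,0]))[0].reshape(-1,2)
def blob(im,seed,c,z,win=40,thr=None,close=5,sat=60):
    """largest pale grey blob near seed -> hull in world on plane z: centre, size, yaw(deg) of minAreaRect"""
    hsv=cv2.cvtColor(im,cv2.COLOR_RGB2HSV)
    m=((hsv[...,2]>thr)&(hsv[...,1]<sat)).astype(np.uint8)
    w=np.zeros_like(m);x,y=map(int,seed);w[max(0,y-win):y+win,max(0,x-win):x+win]=1
    m=cv2.morphologyEx(m*w,cv2.MORPH_CLOSE,np.ones((close,close)))
    cs=max(cv2.findContours(m,cv2.RETR_EXTERNAL,cv2.CHAIN_APPROX_NONE)[0],key=cv2.contourArea)
    h=cv2.convexHull(cs).reshape(-1,2)
    P=plane(c,h,z); r=cv2.minAreaRect((P*1000).astype(np.float32))
    return h,np.array(r[0])/1000,np.array(r[1]),r[2]
E
python3 - <<'E'
from h import *
im=cv2.imread("pics/top0.png")[:,:,::-1].copy(); c=get_calibration("top")
for n,s,z,thr,win in [("Lsmall",(102,214),.06,130,14),("Lsq",(213,160),.06,100,20),("Lbig",(327,166),.06,110,20),("Lobl",(390,276),.06,100,28),
 ("Tsq",(150,275),.004,200,30),("Tbig",(229,234),.004,200,30),("Tsmall",(317,231),.004,200,30),("Tobl",(435,217),.004,200,35)]:
    h,ce,sz,a=blob(im,s,c,z,win,thr); print(n,ce.round(4),sz.round(1),round(a,1))
print("cans cap", plane(c,[(127,166),(269,131)],.12).round(3))
E
```

```text
Lsmall [0.5174 0.4012] [42.  43.9] 44.9
Lsq [0.6461 0.1315] [55.8 56.9] 13.3
Lbig [ 0.6273 -0.145 ] [65.3 66.3] 44.0
Lobl [ 0.3599 -0.2895] [44.3 92.3] 34.9
Tsq [0.3671 0.297 ] [73.5 73.5] 55.1
Tbig [0.4685 0.0986] [82.3 82.8] 20.9
Tsmall [ 0.471  -0.1227] [58.  60.5] 88.7
Tobl [ 0.5028 -0.4231] [111.4  60.6] 11.5
cans cap [[ 0.622  0.321]
 [ 0.699 -0.006]]
```

```bash
cat >> h.py <<'E'
def go(x,y,z,yaw):
    """shift cm + rotvec in tool axes, from the measured pose, to tool-down with jaw yaw (deg, mod 180 nearest)"""
    s=get_obs(); q=s["eef_rot"]; R=Ro.from_quat([*q[1:],q[0]]); M=R.as_matrix()
    best=None
    for k in (0,180):
        a=np.radians(yaw+k); Y=np.array([np.cos(a),np.sin(a),0]); Z=np.array([0,0,-1.]); T=np.c_[np.cross(Y,Z),Y,Z]
        rv=(R.inv()*Ro.from_matrix(T)).as_rotvec()
        if best is None or np.linalg.norm(rv)<np.linalg.norm(best): best=rv
    print("t",round(s["time_s"],2),"pos",s["eef_pos"].round(4),"F",s["wrist_force"].round(1),"op",round(float(s["opening"]),2),"q6",s["q"][5].round(2))
    print("  shift",(M.T@(np.array([x,y,z])-s["eef_pos"])*100).round(2),"rot",best.round(3))
E
python3 -c "
from h import *
go(.517,.401,.2,53)"
```

```text
t 0.1 pos [0.1663 0.55   0.2495] F [-0.3  0.3 -0.5] op 1.0 q6 -0.21
  shift [-37.88  -4.09   4.94] rot [-0.002 -0.     0.352]
```

Request:
{"api": "apply_moves", "payload": {"moves": [[[-5,-0.5,0.6,0,0,0.05,1],[-10,-1,1.2,0,0,0.1,1],[-15,-1.5,1.8,0,0,0.14,1],[-20,-2,2.4,0,0,0.18,1],[-25,-2.6,3,0,0,0.22,1],[-30,-3.2,3.8,0,0,0.26,1],[-34,-3.6,4.4,0,0,0.3,1],[-37.9,-4.1,4.9,0,0,0.35,1]]]}}

```text
time_s: 0.9
eef_pos: [0.5191, 0.3998, 0.2002]
eef_rot: [-0.0, 0.318, 0.948, -0.0]
wrist_force: [0.3, 0.2, -0.7]
opening: 1.0
```

```bash
python3 - <<'E'
from h import *
c=get_calibration("wrist"); im=camera("wrist"); cv2.imwrite("pics/w1.png",im[:,:,::-1])
go(.517,.401,.035,53); print(proj(c,[[.517,.401,.06]]))
E
```

```text
t 0.95 pos [0.524  0.3965 0.1994] F [ 1.9 -3.8 -0.1] op 1.0 q6 -0.45
  shift [ 0.88 -0.05 16.43] rot [-0.001  0.003 -0.007]
[[275.5197072 196.1790838]]
```

View pics/w1.png

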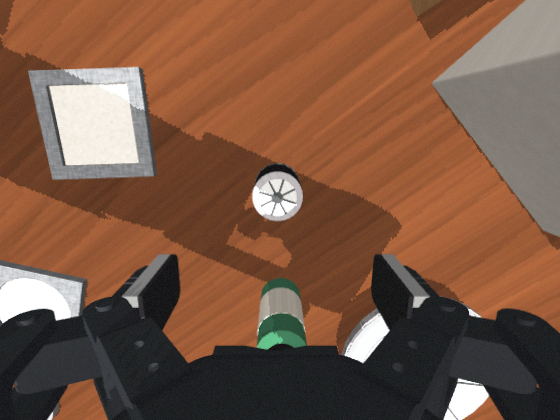

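The wrist view has the lamp top at (277,195); the prediction was (275.5,196.2), so the top-view positions hold. I'll descend straight from the commanded pose and grip.

Request:
{"api": "apply_moves", "payload": {"moves": [[[0,0,0,0,0,0,1],[0,0,3,0,0,0,1],[0,0,6.5,0,0,0,1],[0,0,10,0,0,0,1],[0,0,13,0,0,0,1],[0,0,15,0,0,0,1],[0,0,16.2,0,0,0,1],[0,0,16.4,0,0,0,1]]]}}

```text
time_s: 1.75
eef_pos: [0.5155, 0.4015, 0.0357]
eef_rot: [-0.001, 0.316, 0.949, -0.001]
wrist_force: [-0.1, -0.1, -0.1]
opening: 0.999
```

Request:
{"api": "apply_moves", "payload": {"moves": [[[0,0,0,0,0,0,1],[0,0,0,0,0,0,0.3],[0,0,0,0,0,0,0.3],[0,0,0,0,0,0,0.3],[0,0,0,0,0,0,0.3],[0,0,0,0,0,0,0.3],[0,0,0,0,0,0,0.3],[0,0,0,0,0,0,0.3]]]}}

```text
time_s: 2.55
eef_pos: [0.5183, 0.4018, 0.0387]
eef_rot: [0.001, 0.316, 0.949, 0.001]
wrist_force: [-1.4, 1.1, 5.9]
opening: 0.496
```

```bash
python3 -c "
from h import *
go(.471,-.1227,.25,0)"
```

```text
t 2.55 pos [0.5183 0.4018 0.0387] F [-1.4  1.1  5.9] op 0.5 q6 -0.45
  shift [-27.72 -44.75 -21.2 ] rot [ 0.002 -0.     0.927]
```

Request:
{"api": "apply_moves", "payload": {"moves": [[[0,0,-1,0,0,0,0.3],[0,0,-4,0,0,0,0.3],[0,0,-8,0,0,0,0.3],[0,0,-12,0,0,0,0.3],[0,0,-16,0,0,0,0.3],[0,0,-19,0,0,0,0.3],[0,0,-21,0,0,0,0.3],[0,0,-21,0,0,0,0.3]]]}}

```text
time_s: 3.35
eef_pos: [0.5188, 0.4021, 0.2516]
eef_rot: [0.002, 0.316, 0.949, 0.002]
wrist_force: [-0.1, 0.3, -1.4]
opening: 0.498
```

```bash
python3 -c "
from h import *
go(.471,-.1227,.245,0)"
```

```text
t 3.35 pos [0.5188 0.4021 0.2516] F [-0.1  0.3 -1.4] op 0.5 q6 -0.45
  shift [-27.67 -44.85   0.47] rot [ 0.007 -0.     0.927]
```

Request:
{"api": "apply_moves", "payload": {"moves": [[[-1,-1.6,0,0,0,0.03,0.3],[-3,-4.8,0,0,0,0.1,0.3],[-5,-8,0,0,0,0.17,0.3],[-7,-11.3,0,0,0,0.24,0.3],[-9,-14.6,0,0,0,0.3,0.3],[-11,-17.8,0,0,0,0.36,0.3],[-12.5,-20.3,0,0,0,0.42,0.3],[-13.5,-22,0,0,0,0.46,0.3]]]}}

```text
time_s: 4.15
eef_pos: [0.4919, 0.1423, 0.2454]
eef_rot: [-0.001, 0.526, 0.851, -0.001]
wrist_force: [-0.0, -0.2, -2.2]
opening: 0.501
```

```bash
python3 -c "
from h import *
go(.471,-.1227,.245,0)"
```

```text
t 4.15 pos [0.4919 0.1423 0.2454] F [-0.  -0.2 -2.2] op 0.5 q6 -0.41
  shift [-22.78 -13.71   0.06] rot [-0.003 -0.     0.463]
```

Request:
{"api": "apply_moves", "payload": {"moves": [[[-2,-1.2,0,0,0,0.04,0.3],[-5.5,-3.3,0,0,0,0.11,0.3],[-9,-5.5,0,0,0,0.18,0.3],[-12.5,-7.6,0,0,0,0.25,0.3],[-16,-9.7,0,0,0,0.32,0.3],[-19,-11.4,0,0,0,0.39,0.3],[-21.5,-12.9,0,0,0,0.44,0.3],[-22.8,-13.8,0,0,0,0.46,0.3]]]}}

```text
time_s: 4.95
eef_pos: [0.4715, -0.1232, 0.2455]
eef_rot: [-0.001, 0.706, 0.708, -0.001]
wrist_force: [1.3, 0.5, -1.7]
opening: 0.501
```

Request:
{"api": "apply_moves", "payload": {"moves": [[[0,0,0,0,0,0,0.3],[0,0,3,0,0,0,0.3],[0,0,6,0,0,0,0.3],[0,0,9,0,0,0,0.3],[0,0,11,0,0,0,0.3],[0,0,12,0,0,0,0.3],[0,0,12,0,0,0,0.3],[0,0,12,0,0,0,0.3]]]}}

```text
time_s: 5.75
eef_pos: [0.4731, -0.1211, 0.1278]
eef_rot: [0.0, 0.704, 0.71, 0.0]
wrist_force: [-0.0, -0.6, -1.7]
opening: 0.497
```

```bash
python3 - <<'E'
from h import *
c=get_calibration("wrist"); im=camera("wrist"); cv2.imwrite("pics/w2.png",im[:,:,::-1])
go(.471,-.1227,.04,0)
p=get_obs()["eef_pos"]; print(proj(c,[[.471,-.1227,.004],[p[0],p[1],p[2]+.025]]))
E
```

```text
t 5.8 pos [ 0.4735 -0.1214  0.1283] F [ 0.7  0.2 -3.3] op 0.5 q6 -0.5
  shift [-0.12 -0.26  8.83] rot [0.002 0.001 0.007]
[[272.06648247 205.67333516]
 [274.97823623 313.18196245]]
```

View pics/w2.png

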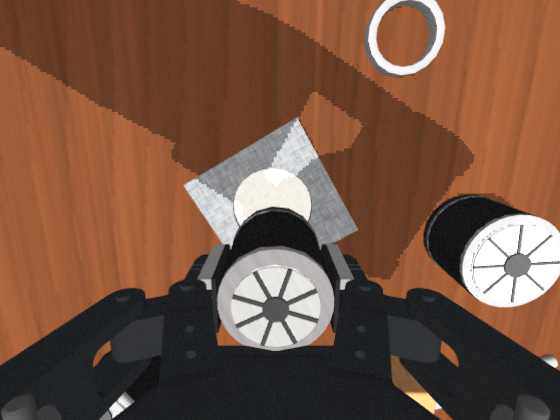

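The lamp hangs upright at (275,310) and the recess is at (272,205), as predicted. I'll lower it.

Request:
{"api": "apply_moves", "payload": {"moves": [[[0,-0.1,1,0,0,0,0.3],[-0.1,-0.2,3,0,0,0,0.3],[-0.1,-0.2,5,0,0,0,0.3],[-0.1,-0.2,6.5,0,0,0,0.3],[-0.1,-0.2,7.3,0,0,0,0.3],[-0.1,-0.2,7.8,0,0,0,0.3],[-0.1,-0.2,8.1,0,0,0,0.3],[-0.1,-0.2,8.1,0,0,0,0.3]]]}}

```text
time_s: 6.6
eef_pos: [0.471, -0.1225, 0.0465]
eef_rot: [0.0, 0.705, 0.71, 0.0]
wrist_force: [-0.5, -0.4, -2.4]
opening: 0.498
```

Request:
{"api": "apply_moves", "payload": {"moves": [[[0,0,0.1,0,0,0,0.3],[0,0,0.2,0,0,0,0.3],[0,0,0.3,0,0,0,0.3],[0,0,0.3,0,0,0,0.3]]]}}

```text
time_s: 7.0
eef_pos: [0.4708, -0.1224, 0.0433]
eef_rot: [0.0, 0.705, 0.71, 0.0]
wrist_force: [-0.6, -0.6, -1.5]
opening: 0.504
```

Request:
{"api": "apply_moves", "payload": {"moves": [[[0,0,0.05,0,0,0,0.3],[0,0,0.1,0,0,0,0.3],[0,0,0.15,0,0,0,0.3],[0,0,0.15,0,0,0,0.3]]]}}

```text
time_s: 7.4
eef_pos: [0.4709, -0.1224, 0.0427]
eef_rot: [-0.0, 0.705, 0.71, -0.0]
wrist_force: [-4.5, 2.2, 8.9]
opening: 0.502
```

Request:
{"api": "apply_moves", "payload": {"moves": [[[0,0,0.05,0,0,0,0.3],[0,0,0.1,0,0,0,0.3],[0,0,0.15,0,0,0,0.3],[0,0,0.15,0,0,0,0.3]]]}}

```text
time_s: 7.8
eef_pos: [0.4709, -0.1224, 0.0426]
eef_rot: [-0.0, 0.704, 0.71, -0.0]
wrist_force: [-11.0, 4.8, 26.7]
opening: 0.501
```

Contact came at the predicted height. Ease off, then release and rise.

Request:
{"api": "apply_moves", "payload": {"moves": [[[0,0,-0.1,0,0,0,0.3],[0,0,-0.2,0,0,0,0.3],[0,0,-0.2,0,0,0,0.5],[0,0,-0.2,0,0,0,0.6],[0,0,-0.2,0,0,0,0.8],[0,0,-0.2,0,0,0,0.95],[0,0,-0.2,0,0,0,1],[0,0,-0.2,0,0,0,1]]]}}

```text
time_s: 8.6
eef_pos: [0.4707, -0.1223, 0.0422]
eef_rot: [-0.0, 0.705, 0.71, -0.0]
wrist_force: [-0.0, 0.8, 0.1]
opening: 0.999
```

Request:
{"api": "apply_moves", "payload": {"moves": [[[0,0,-1,0,0,0,1],[0,0,-3,0,0,0,1],[0,0,-6,0,0,0,1],[0,0,-10,0,0,0,1],[0,0,-14,0,0,0,1],[0,0,-16,0,0,0,1],[0,0,-16,0,0,0,1]]]}}

```text
time_s: 9.3
eef_pos: [0.4729, -0.1234, 0.2068]
eef_rot: [0.004, 0.705, 0.71, 0.001]
wrist_force: [-0.0, -0.3, -0.1]
opening: 1.0
```

```bash
python3 -c "
from h import *
c=get_calibration('wrist'); im=camera('wrist'); cv2.imwrite('pics/w3.png',im[:,:,::-1])
s=proj(c,[[.471,-.1227,.064],[.6273,-.145,.06]]);print(s)
go(.6273,-.145,.2,-13)"
```

```text
[[271.44180895 196.70064052]
 [447.84047063 221.04712832]]
t 9.35 pos [ 0.4717 -0.1228  0.2045] F [-0.2 -0.5 -0.7] op 1.0 q6 -0.51
  shift [-2.33 15.54  0.51] rot [0.004 0.002 0.234]
```

View pics/w3.png

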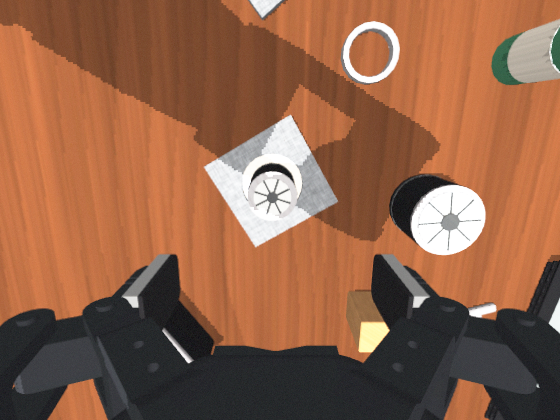

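The small lamp sits in its recess at (271,196). The big lamp is at (450,219), 2 px off the prediction. Next is the big lamp.

Request:
{"api": "apply_moves", "payload": {"moves": [[[-0.4,2.5,0,0,0,0.05,1],[-0.9,6,0,0,0,0.1,1],[-1.5,10,0,0,0,0.15,1],[-2,13.5,0.2,0,0,0.2,1],[-2.3,15.5,0.5,0,0,0.23,1],[-2.3,15.5,0.5,0,0,0.23,1],[-2.3,15.5,0.5,0,0,0.23,1]]]}}

```text
time_s: 10.05
eef_pos: [0.6246, -0.1437, 0.1952]
eef_rot: [-0.002, 0.781, 0.624, -0.001]
wrist_force: [-0.1, -0.8, 0.3]
opening: 0.997
```

```bash
python3 -c "
from h import *
c=get_calibration('wrist'); im=camera('wrist')
s=proj(c,[[.6273,-.145,.06]])[0];print(s)
h,ce,sz,a=blob(im,s,c,.06,60,130);print(ce,sz)
go(*ce,.035,-13)"
```

```text
[278.75632305 201.29020395]
[ 0.62842798 -0.14470767] [64.36463165 63.57921982]
t 10.1 pos [ 0.6245 -0.1438  0.1958] F [-0.5  0.3 -0.9] op 1.0 q6 -0.19
  shift [-1.000e-02  4.600e-01  1.608e+01] rot [-0.003 -0.     0.005]
```

Request:
{"api": "apply_moves", "payload": {"moves": [[[0,0.2,0,0,0,0,1],[0,0.3,3,0,0,0,1],[0,0.3,6.5,0,0,0,1],[0,0.3,10,0,0,0,1],[0,0.3,13,0,0,0,1],[0,0.3,15,0,0,0,1],[0,0.3,16,0,0,0,1],[0,0.3,16,0,0,0,1]]]}}

```text
time_s: 10.9
eef_pos: [0.6276, -0.1445, 0.0362]
eef_rot: [-0.001, 0.781, 0.624, -0.001]
wrist_force: [0.0, -0.2, -0.1]
opening: 1.001
```

Request:
{"api": "apply_moves", "payload": {"moves": [[[0,0,0,0,0,0,1],[0,0,0,0,0,0,0.5],[0,0,0,0,0,0,0.5],[0,0,0,0,0,0,0.5],[0,0,0,0,0,0,0.5],[0,0,0,0,0,0,0.5],[0,0,0,0,0,0,0.5],[0,0,0,0,0,0,0.5]]]}}

```text
time_s: 11.7
eef_pos: [0.63, -0.1454, 0.0395]
eef_rot: [0.001, 0.781, 0.624, 0.001]
wrist_force: [-0.9, 0.2, 6.2]
opening: 0.752
```

Request:
{"api": "apply_moves", "payload": {"moves": [[[0,0,-1,0,0,0,0.5],[0,0,-4,0,0,0,0.5],[0,0,-8,0,0,0,0.5],[0,0,-12,0,0,0,0.5],[0,0,-16,0,0,0,0.5],[0,0,-19,0,0,0,0.5],[0,0,-21,0,0,0,0.5],[0,0,-21,0,0,0,0.5]]]}}

```text
time_s: 12.5
eef_pos: [0.6305, -0.1455, 0.2522]
eef_rot: [0.003, 0.781, 0.624, 0.002]
wrist_force: [0.4, 0.0, -2.4]
opening: 0.756
```

```bash
python3 -c "
from h import *
go(.4685,.0986,.245,0)"
```

```text
t 12.5 pos [ 0.6305 -0.1455  0.2522] F [ 0.4  0.  -2.4] op 0.76 q6 -0.19
  shift [ 20.23 -21.2    0.53] rot [ 0.007  0.002 -0.223]
```

Request:
{"api": "apply_moves", "payload": {"moves": [[[1.5,-1.5,0,0,0,-0.02,0.5],[4.5,-4.7,0,0,0,-0.05,0.5],[7.5,-7.9,0,0,0,-0.08,0.5],[10.5,-11,0,0,0,-0.12,0.5],[13.5,-14.1,0,0,0,-0.16,0.5],[16.5,-17.3,0,0,0,-0.19,0.5],[19,-19.8,0,0,0,-0.22,0.5],[20.2,-21.1,0,0,0,-0.22,0.5]]]}}

```text
time_s: 13.3
eef_pos: [0.4651, 0.1009, 0.2458]
eef_rot: [-0.001, 0.707, 0.707, -0.001]
wrist_force: [0.8, -0.8, -2.9]
opening: 0.755
```

Request:
{"api": "apply_moves", "payload": {"moves": [[[0,0,0,0,0,0,0.5],[0,0,3,0,0,0,0.5],[0,0,6,0,0,0,0.5],[0,0,9,0,0,0,0.5],[0,0,11,0,0,0,0.5],[0,0,12,0,0,0,0.5],[0,0,12,0,0,0,0.5],[0,0,12,0,0,0,0.5]]]}}

```text
time_s: 14.1
eef_pos: [0.4686, 0.0982, 0.1279]
eef_rot: [0.0, 0.708, 0.706, 0.0]
wrist_force: [0.8, -0.1, -2.3]
opening: 0.755
```

```bash
python3 - <<'E'
from h import *
c=get_calibration("wrist"); im=camera("wrist"); cv2.imwrite("pics/w4.png",im[:,:,::-1])
go(.4685,.0986,.0435,0)
p=get_obs()["eef_pos"]; print(proj(c,[[.4685,.0986,.004],[p[0],p[1],p[2]+.025]]))
E
```

```text
t 14.15 pos [0.4689 0.0984 0.1284] F [ 0.1 -0.9 -3.4] op 0.75 q6 -0.04
  shift [ 0.03 -0.06  8.49] rot [ 0.002  0.    -0.004]
[[274.48628106 203.28357415]
 [274.73593088 311.99394623]]
```

View pics/w4.png

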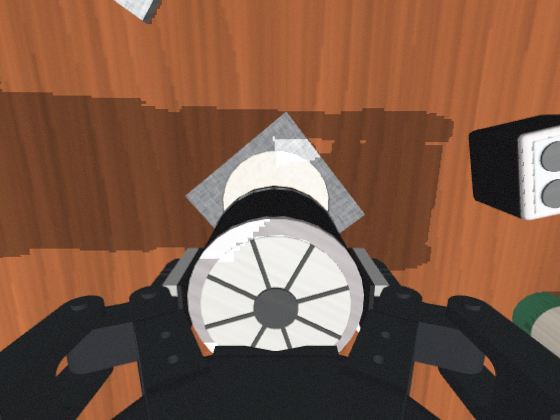

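The lamp is centred at about (276,307) and the recess at about (275,203), so they line up. I'll lower it.

Request:
{"api": "apply_moves", "payload": {"moves": [[[0,0,1,0,0,0,0.5],[0,0,3,0,0,0,0.5],[0,0,5,0,0,0,0.5],[0,0,6.5,0,0,0,0.5],[0,0,7.4,0,0,0,0.5],[0,0,8,0,0,0,0.5],[0,0,8.2,0,0,0,0.5],[0,0,8.2,0,0,0,0.5]]]}}

```text
time_s: 14.95
eef_pos: [0.4681, 0.0987, 0.0455]
eef_rot: [0.0, 0.708, 0.706, 0.0]
wrist_force: [1.1, -0.5, -2.4]
opening: 0.758
```

Request:
{"api": "apply_moves", "payload": {"moves": [[[0,0,0.1,0,0,0,0.5],[0,0,0.2,0,0,0,0.5],[0,0,0.2,0,0,0,0.5],[0,0,0.2,0,0,0,0.5]]]}}

```text
time_s: 15.35
eef_pos: [0.4679, 0.0987, 0.0435]
eef_rot: [0.0, 0.708, 0.706, 0.0]
wrist_force: [0.5, -0.5, -2.7]
opening: 0.759
```

Request:
{"api": "apply_moves", "payload": {"moves": [[[0,0,0.05,0,0,0,0.5],[0,0,0.1,0,0,0,0.5],[0,0,0.1,0,0,0,0.5]]]}}

```text
time_s: 15.65
eef_pos: [0.4679, 0.0988, 0.0435]
eef_rot: [0.0, 0.708, 0.706, -0.0]
wrist_force: [-5.3, -0.5, 13.1]
opening: 0.753
```

Contact. Release and rise.

Request:
{"api": "apply_moves", "payload": {"moves": [[[0,0,-0.1,0,0,0,0.5],[0,0,-0.1,0,0,0,0.7],[0,0,-0.1,0,0,0,0.8],[0,0,-0.1,0,0,0,0.9],[0,0,-0.1,0,0,0,1],[0,0,-0.1,0,0,0,1],[0,0,-0.1,0,0,0,1],[0,0,-0.1,0,0,0,1]]]}}

```text
time_s: 16.45
eef_pos: [0.4677, 0.0987, 0.0433]
eef_rot: [-0.0, 0.708, 0.706, -0.0]
wrist_force: [0.1, 0.3, 0.2]
opening: 1.0
```

Request:
{"api": "apply_moves", "payload": {"moves": [[[0,0,-1,0,0,0,1],[0,0,-3,0,0,0,1],[0,0,-6,0,0,0,1],[0,0,-10,0,0,0,1],[0,0,-14,0,0,0,1],[0,0,-16,0,0,0,1],[0,0,-16,0,0,0,1]]]}}

```text
time_s: 17.15
eef_pos: [0.4701, 0.0987, 0.2078]
eef_rot: [0.003, 0.708, 0.706, 0.003]
wrist_force: [0.2, 0.2, 0.8]
opening: 0.999
```

```bash
python3 -c "
from h import *
go(.6461,.1315,.2,13.3)"
```

```text
t 17.15 pos [0.4701 0.0987 0.2078] F [0.2 0.2 0.8] op 1.0 q6 -0.04
  shift [ 3.33 17.59  0.92] rot [ 0.008  0.001 -0.235]
```

Request:
{"api": "apply_moves", "payload": {"moves": [[[0.4,2.5,0,0,0,-0.05,1],[1.2,6.5,0,0,0,-0.1,1],[2,11,0,0,0,-0.15,1],[2.8,15,0.2,0,0,-0.2,1],[3.3,17.6,0.4,0,0,-0.235,1],[3.3,17.7,0.4,0,0,-0.235,1],[3.3,17.7,0.4,0,0,-0.235,1]]]}}

```text
time_s: 17.85
eef_pos: [0.6439, 0.1312, 0.1975]
eef_rot: [-0.001, 0.621, 0.784, -0.001]
wrist_force: [0.3, 0.1, 0.3]
opening: 0.999
```

```bash
python3 -c "
from h import *
c=get_calibration('wrist'); im=camera('wrist')
s=proj(c,[[.6461,.1315,.06]])[0];print(s)
h,ce,sz,a=blob(im,s,c,.06,55,110);print(ce,sz,a)
cv2.polylines(im,[h.reshape(-1,1,2)],True,(255,0,0));cv2.imwrite('pics/w5.png',im[:,:,::-1])
go(*ce,.035,13.3)"
```

```text
[278.17575118 199.85773077]
[0.64695538 0.13393695] [54.4340477  54.27632141] 13.295793533325195
t 17.9 pos [0.6435 0.1312 0.198 ] F [ 0.  -0.1 -0.3] op 1.0 q6 -0.21
  shift [ 0.18  0.45 16.3 ] rot [-0.003 -0.001 -0.001]
```

View pics/w5.png

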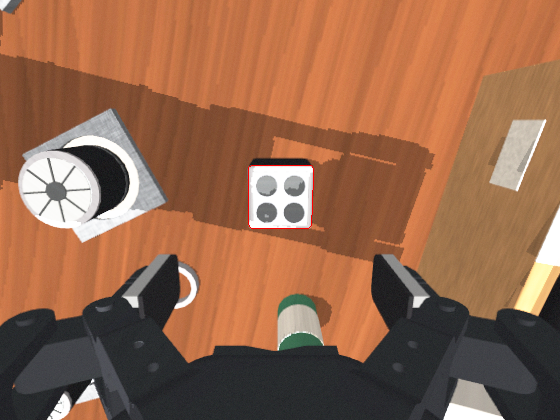

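The square lamp top is at (281,196) and square to the jaws; the big lamp is in its recess. I'll descend and grip.

Request:
{"api": "apply_moves", "payload": {"moves": [[[0.1,0.2,0,0,0,0,1],[0.2,0.2,3,0,0,0,1],[0.2,0.2,6.5,0,0,0,1],[0.2,0.2,10,0,0,0,1],[0.2,0.2,13,0,0,0,1],[0.2,0.2,15,0,0,0,1],[0.2,0.2,16.1,0,0,0,1],[0.2,0.2,16.1,0,0,0,1]]]}}

```text
time_s: 18.7
eef_pos: [0.6448, 0.1336, 0.0371]
eef_rot: [-0.001, 0.621, 0.784, -0.001]
wrist_force: [-0.5, -0.6, 0.2]
opening: 1.0
```

Request:
{"api": "apply_moves", "payload": {"moves": [[[0,0,0,0,0,0,1],[0,0,0,0,0,0,0.4],[0,0,0,0,0,0,0.4],[0,0,0,0,0,0,0.4],[0,0,0,0,0,0,0.4],[0,0,0,0,0,0,0.4],[0,0,0,0,0,0,0.4],[0,0,0,0,0,0,0.4]]]}}

```text
time_s: 19.5
eef_pos: [0.6475, 0.1336, 0.0401]
eef_rot: [0.001, 0.621, 0.784, 0.001]
wrist_force: [0.1, 0.1, 6.5]
opening: 0.645
```

Request:
{"api": "apply_moves", "payload": {"moves": [[[0,0,-1,0,0,0,0.4],[0,0,-4,0,0,0,0.4],[0,0,-8,0,0,0,0.4],[0,0,-12,0,0,0,0.4],[0,0,-16,0,0,0,0.4],[0,0,-19,0,0,0,0.4],[0,0,-21,0,0,0,0.4],[0,0,-21,0,0,0,0.4]]]}}

```text
time_s: 20.3
eef_pos: [0.648, 0.1337, 0.2528]
eef_rot: [0.003, 0.62, 0.784, 0.002]
wrist_force: [0.6, 0.7, -2.9]
opening: 0.651
```

```bash
python3 -c "
from h import *
go(.3671,.297,.245,55.1)"
```

```text
t 20.3 pos [0.648  0.1337 0.2528] F [ 0.6  0.7 -2.9] op 0.65 q6 -0.21
  shift [ 22.35 -23.58   0.59] rot [ 0.006  0.004 -0.73 ]
```

Request:
{"api": "apply_moves", "payload": {"moves": [[[1.5,-1.6,0,0,0,-0.06,0.4],[4.7,-5,0,0,0,-0.16,0.4],[8,-8.5,0,0,0,-0.27,0.4],[11.3,-12,0,0,0,-0.38,0.4],[14.6,-15.5,0,0,0,-0.49,0.4],[18,-19,0,0,0,-0.6,0.4],[21,-22.1,0,0,0,-0.69,0.4],[22.3,-23.5,0,0,0,-0.73,0.4]]]}}

```text
time_s: 21.1
eef_pos: [0.3621, 0.2975, 0.2464]
eef_rot: [-0.002, 0.297, 0.955, -0.001]
wrist_force: [-0.7, 0.2, -3.2]
opening: 0.648
```

Request:
{"api": "apply_moves", "payload": {"moves": [[[0,0,0,0,0,0,0.4],[0,0,3,0,0,0,0.4],[0,0,6,0,0,0,0.4],[0,0,9,0,0,0,0.4],[0,0,11,0,0,0,0.4],[0,0,12,0,0,0,0.4],[0,0,12,0,0,0,0.4],[0,0,12,0,0,0,0.4]]]}}

```text
time_s: 21.9
eef_pos: [0.367, 0.2965, 0.1287]
eef_rot: [0.0, 0.3, 0.954, 0.0]
wrist_force: [1.1, -0.0, -1.8]
opening: 0.643
```

```bash
python3 - <<'E'
from h import *
c=get_calibration("wrist"); im=camera("wrist"); cv2.imwrite("pics/w6.png",im[:,:,::-1])
go(.3671,.297,.0441,55.1)
p=get_obs()["eef_pos"]; print(proj(c,[[.3671,.297,.004],[p[0],p[1],p[2]+.025]]))
E
```

```text
t 21.95 pos [0.3674 0.2968 0.1293] F [ 0.5 -0.5 -2.5] op 0.64 q6 -0.53
  shift [ 0.04 -0.01  8.52] rot [ 0.002  0.001 -0.   ]
[[276.18744149 203.15728778]
 [277.36468736 312.53452311]]
```

View pics/w6.png

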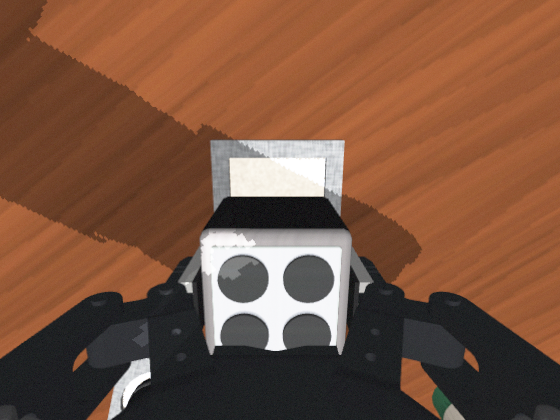

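The square lamp lines up with the tray: recess centre column about 277, lamp about 276, sides parallel. I'll lower it.

Request:
{"api": "apply_moves", "payload": {"moves": [[[0,0,1,0,0,0,0.4],[0,0,3,0,0,0,0.4],[0,0,5,0,0,0,0.4],[0,0,6.5,0,0,0,0.4],[0,0,7.4,0,0,0,0.4],[0,0,8,0,0,0,0.4],[0,0,8.2,0,0,0,0.4],[0,0,8.2,0,0,0,0.4]]]}}

```text
time_s: 22.75
eef_pos: [0.3666, 0.2968, 0.0465]
eef_rot: [0.0, 0.3, 0.954, 0.0]
wrist_force: [-0.2, 0.2, -1.6]
opening: 0.649
```

Request:
{"api": "apply_moves", "payload": {"moves": [[[0,0,0.1,0,0,0,0.4],[0,0,0.2,0,0,0,0.4],[0,0,0.2,0,0,0,0.4],[0,0,0.2,0,0,0,0.4]]]}}

```text
time_s: 23.15
eef_pos: [0.3664, 0.2967, 0.0445]
eef_rot: [0.0, 0.3, 0.954, 0.0]
wrist_force: [0.0, 0.3, -1.5]
opening: 0.649
```

Request:
{"api": "apply_moves", "payload": {"moves": [[[0,0,0.05,0,0,0,0.4],[0,0,0.1,0,0,0,0.4],[0,0,0.1,0,0,0,0.4]]]}}

```text
time_s: 23.45
eef_pos: [0.3665, 0.2967, 0.044]
eef_rot: [0.0, 0.3, 0.954, -0.0]
wrist_force: [-3.6, -2.4, 7.6]
opening: 0.646
```

Request:
{"api": "apply_moves", "payload": {"moves": [[[0,0,-0.05,0,0,0,0.4],[0,0,-0.05,0,0,0,0.6],[0,0,-0.05,0,0,0,0.7],[0,0,-0.05,0,0,0,0.85],[0,0,-0.05,0,0,0,1],[0,0,-0.05,0,0,0,1],[0,0,-0.05,0,0,0,1],[0,0,-0.05,0,0,0,1]]]}}

```text
time_s: 24.25
eef_pos: [0.3663, 0.2966, 0.0438]
eef_rot: [-0.0, 0.3, 0.954, 0.0]
wrist_force: [-0.6, -0.6, 0.0]
opening: 0.999
```

Request:
{"api": "apply_moves", "payload": {"moves": [[[0,0,-1,0,0,0,1],[0,0,-3,0,0,0,1],[0,0,-6,0,0,0,1],[0,0,-10,0,0,0,1],[0,0,-14,0,0,0,1],[0,0,-16,0,0,0,1],[0,0,-16,0,0,0,1]]]}}

```text
time_s: 24.95
eef_pos: [0.3684, 0.2977, 0.2082]
eef_rot: [0.003, 0.3, 0.954, 0.003]
wrist_force: [0.2, 0.1, 0.3]
opening: 1.0
```

```bash
python3 -c "
from h import *
go(.3599,-.2895,.2,34.9)"
```

```text
t 24.95 pos [0.3684 0.2977 0.2082] F [0.2 0.1 0.3] op 1.0 q6 -0.53
  shift [-32.87 -48.67   0.62] rot [0.008 0.003 0.353]
```

Request:
{"api": "apply_moves", "payload": {"moves": [[[-2,-3,0,0,0,0.02,1],[-4.5,-6.7,0,0,0,0.05,1],[-7,-10.4,0,0,0,0.08,1],[-9.5,-14,0,0,0,0.1,1],[-12,-17.8,0,0,0,0.13,1],[-14,-20.7,0,0,0,0.15,1],[-16,-23.7,0,0,0,0.17,1],[-17.5,-26,0,0,0,0.19,1]]]}}

```text
time_s: 25.75
eef_pos: [0.3604, -0.0184, 0.2031]
eef_rot: [-0.0, 0.39, 0.921, -0.0]
wrist_force: [-0.3, 0.4, -0.3]
opening: 0.998
```

```bash
python3 -c "
from h import *
go(.3599,-.2895,.2,34.9)"
```

```text
t 25.75 pos [ 0.3604 -0.0184  0.2031] F [-0.3  0.4 -0.3] op 1.0 q6 -1.15
  shift [-19.43 -18.9    0.31] rot [-0.001 -0.001  0.161]
```

Request:
{"api": "apply_moves", "payload": {"moves": [[[-2.5,-2.4,0,0,0,0.02,1],[-5.5,-5.3,0,0,0,0.05,1],[-8.5,-8.3,0,0,0,0.08,1],[-11.5,-11.2,0,0,0,0.1,1],[-14.5,-14.1,0,0,0,0.13,1],[-17.5,-17,0,0,0,0.15,1],[-19.4,-18.9,0,0,0,0.16,1],[-19.4,-18.9,0,0,0,0.16,1]]]}}

```text
time_s: 26.55
eef_pos: [0.3604, -0.2903, 0.2031]
eef_rot: [-0.0, 0.463, 0.886, -0.0]
wrist_force: [0.5, 0.3, -0.4]
opening: 0.999
```

Request:
{"api": "apply_moves", "payload": {"moves": [[[0,0,0,0,0,0,1],[0,0,0,0,0,0,1],[0,0,0,0,0,0,1]]]}}

```text
time_s: 26.85
eef_pos: [0.3611, -0.2863, 0.2035]
eef_rot: [-0.0, 0.461, 0.888, 0.0]
wrist_force: [-0.5, -0.1, -0.0]
opening: 0.998
```

```bash
python3 -c "
from h import *
c=get_calibration('wrist'); im=camera('wrist')
s=proj(c,[[.3599,-.2895,.06]])[0];print(s)
h,ce,sz,a=blob(im,s,c,.06,75,110);print(ce,sz,a)
cv2.polylines(im,[h.reshape(-1,1,2)],True,(255,0,0));cv2.imwrite('pics/w7.png',im[:,:,::-1])
go(*ce,.035,34.9)"
```

```text
[272.08286495 200.08037936]
[ 0.35934967 -0.28939551] [42.41733932 89.28852844] 35.011802673339844
t 26.9 pos [ 0.3612 -0.2865  0.2037] F [-0.   0.1  0.2] op 1.0 q6 -1.54
  shift [-0.13 -0.32 16.87] rot [ 0.    -0.     0.004]
```

View pics/w7.png

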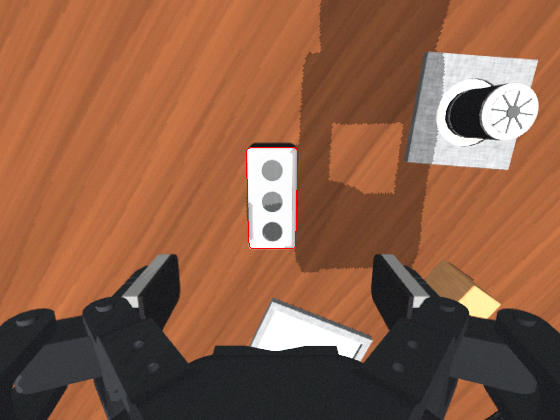

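The oblong lamp is at (272,198), its long axis square to the jaws. I'll descend and grip.

Request:
{"api": "apply_moves", "payload": {"moves": [[[-0.1,-0.2,0,0,0,0,1],[-0.1,-0.3,3,0,0,0,1],[-0.1,-0.3,6.5,0,0,0,1],[-0.1,-0.3,10,0,0,0,1],[-0.1,-0.3,13,0,0,0,1],[-0.1,-0.3,15.5,0,0,0,1],[-0.1,-0.3,16.7,0,0,0,1],[-0.1,-0.3,16.7,0,0,0,1]]]}}

```text
time_s: 27.7
eef_pos: [0.3585, -0.289, 0.0355]
eef_rot: [-0.001, 0.461, 0.887, 0.001]
wrist_force: [0.2, 0.7, 0.1]
opening: 0.997
```

Request:
{"api": "apply_moves", "payload": {"moves": [[[0,0,0,0,0,0,1],[0,0,0,0,0,0,0.3],[0,0,0,0,0,0,0.3],[0,0,0,0,0,0,0.3],[0,0,0,0,0,0,0.3],[0,0,0,0,0,0,0.3],[0,0,0,0,0,0,0.3],[0,0,0,0,0,0,0.3]]]}}

```text
time_s: 28.5
eef_pos: [0.3599, -0.2908, 0.0379]
eef_rot: [0.001, 0.461, 0.887, -0.0]
wrist_force: [-0.7, 3.1, 8.6]
opening: 0.51
```

Request:
{"api": "apply_moves", "payload": {"moves": [[[0,0,-1,0,0,0,0.3],[0,0,-4,0,0,0,0.3],[0,0,-8,0,0,0,0.3],[0,0,-12,0,0,0,0.3],[0,0,-16,0,0,0,0.3],[0,0,-19,0,0,0,0.3],[0,0,-21,0,0,0,0.3],[0,0,-21,0,0,0,0.3]]]}}

```text
time_s: 29.3
eef_pos: [0.3601, -0.2912, 0.2501]
eef_rot: [0.003, 0.461, 0.887, -0.001]
wrist_force: [-0.1, -1.3, -3.1]
opening: 0.51
```

```bash
python3 -c "
from h import *
go(.5028,-.4231,.245,101.5); print(get_obs()['q'])"
```

```text
t 29.3 pos [ 0.3601 -0.2912  0.2501] F [-0.1 -1.3 -3.1] op 0.51 q6 -1.55
  shift [-18.99   4.1    0.63] rot [-0.003  0.005 -1.159]
[-9.37244360e-01 -8.11828641e-02  1.88119662e+00 -2.89046041e-05
  1.33550199e+00 -1.54937545e+00]
```

Request:
{"api": "apply_moves", "payload": {"moves": [[[-1,0.2,0,0,0,-0.06,0.3],[-3,0.6,0,0,0,-0.16,0.3],[-5.5,1.2,0,0,0,-0.28,0.3],[-8,1.7,0,0,0,-0.4,0.3],[-10.5,2.2,0,0,0,-0.52,0.3],[-13,2.8,0,0,0,-0.64,0.3],[-15.5,3.3,0,0,0,-0.76,0.3],[-17,3.7,0,0,0,-0.85,0.3]]]}}

```text
time_s: 30.1
eef_pos: [0.4873, -0.4083, 0.244]
eef_rot: [-0.001, 0.052, 0.999, 0.001]
wrist_force: [0.2, -0.7, -2.5]
opening: 0.507
```

```bash
python3 -c "
from h import *
go(.5028,-.4231,.2,101.5)"
```

```text
t 30.1 pos [ 0.4873 -0.4083  0.244 ] F [ 0.2 -0.7 -2.5] op 0.51 q6 -2.35
  shift [-1.7  -1.32  4.39] rot [ 0.003 -0.002 -0.305]
```

Request:
{"api": "apply_moves", "payload": {"moves": [[[-0.6,-0.5,0,0,0,-0.1,0.3],[-1.3,-1,1,0,0,-0.2,0.3],[-1.7,-1.3,3,0,0,-0.28,0.3],[-1.7,-1.3,6,0,0,-0.305,0.3],[-1.7,-1.3,9,0,0,-0.305,0.3],[-1.7,-1.3,11,0,0,-0.305,0.3],[-1.7,-1.3,11.7,0,0,-0.305,0.3],[-1.7,-1.3,11.7,0,0,-0.305,0.3]]]}}

```text
time_s: 30.9
eef_pos: [0.5015, -0.4215, 0.127]
eef_rot: [-0.001, -0.098, 0.995, 0.002]
wrist_force: [-0.3, -0.4, -2.6]
opening: 0.503
```

Request:
{"api": "apply_moves", "payload": {"moves": [[[0,0,0,0,0,0,0.3],[0,0,0,0,0,0,0.3]]]}}

```text
time_s: 31.1
eef_pos: [0.5033, -0.4236, 0.1314]
eef_rot: [0.001, -0.098, 0.995, -0.001]
wrist_force: [-1.3, -1.1, -3.7]
opening: 0.511
```

```bash
python3 - <<'E'
from h import *
c=get_calibration("wrist"); im=camera("wrist"); cv2.imwrite("pics/w8.png",im[:,:,::-1])
go(.5028,-.4231,.0419,101.5)
p=get_obs()["eef_pos"]; print(proj(c,[[.5028,-.4231,.004],[p[0],p[1],p[2]+.025]]))
E
```

```text
t 31.15 pos [ 0.5033 -0.4236  0.1314] F [ 1.2 -0.3 -3.5] op 0.51 q6 -2.65
  shift [0.05 0.08 8.95] rot [-0.002  0.001 -0.005]
[[277.32746367 202.52379384]
 [277.55664647 312.60684084]]
```

View pics/w8.png

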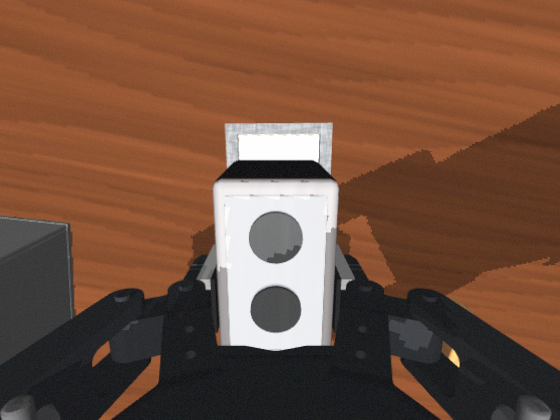

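The oblong lamp is aligned: recess columns 238–320, middle lens at (275,308), and the long axes match. I'll lower it.

Request:
{"api": "apply_moves", "payload": {"moves": [[[0,0,1,0,0,0,0.3],[0,0.1,3,0,0,0,0.3],[0,0.1,5,0,0,0,0.3],[0,0.1,6.5,0,0,0,0.3],[0,0.1,7.5,0,0,0,0.3],[0,0.1,8.2,0,0,0,0.3],[0,0.1,8.4,0,0,0,0.3],[0,0.1,8.4,0,0,0,0.3]]]}}

```text
time_s: 31.95
eef_pos: [0.5027, -0.422, 0.046]
eef_rot: [0.0, -0.098, 0.995, -0.0]
wrist_force: [0.1, -0.2, -3.6]
opening: 0.507
```

Request:
{"api": "apply_moves", "payload": {"moves": [[[0,0,0.1,0,0,0,0.3],[0,0,0.2,0,0,0,0.3],[0,0,0.2,0,0,0,0.3],[0,0,0.2,0,0,0,0.3]]]}}

```text
time_s: 32.35
eef_pos: [0.5026, -0.4219, 0.0441]
eef_rot: [0.0, -0.098, 0.995, -0.0]
wrist_force: [-0.3, 0.3, -3.0]
opening: 0.51
```

Request:
{"api": "apply_moves", "payload": {"moves": [[[0,0,0.05,0,0,0,0.3],[0,0,0.1,0,0,0,0.3],[0,0,0.1,0,0,0,0.3]]]}}

```text
time_s: 32.65
eef_pos: [0.5024, -0.4218, 0.0427]
eef_rot: [-0.0, -0.098, 0.995, 0.0]
wrist_force: [-0.4, 1.1, -3.5]
opening: 0.507
```

Request:
{"api": "apply_moves", "payload": {"moves": [[[0,0,0.05,0,0,0,0.3],[0,0,0.1,0,0,0,0.3],[0,0,0.1,0,0,0,0.3]]]}}

```text
time_s: 32.95
eef_pos: [0.5025, -0.4218, 0.042]
eef_rot: [-0.0, -0.098, 0.995, -0.0]
wrist_force: [-1.2, -0.0, -0.6]
opening: 0.509
```

Request:
{"api": "apply_moves", "payload": {"moves": [[[0,0,0.05,0,0,0,0.3],[0,0,0.05,0,0,0,0.3],[0,0,0.05,0,0,0,0.3]]]}}

```text
time_s: 33.25
eef_pos: [0.5024, -0.4219, 0.0419]
eef_rot: [-0.0, -0.098, 0.995, 0.0]
wrist_force: [-3.2, 3.2, 5.1]
opening: 0.507
```

Request:
{"api": "apply_moves", "payload": {"moves": [[[0,0,0,0,0,0,0.3],[0,0,0,0,0,0,0.5],[0,0,0,0,0,0,0.6],[0,0,0,0,0,0,0.75],[0,0,0,0,0,0,0.9],[0,0,0,0,0,0,1],[0,0,0,0,0,0,1],[0,0,0,0,0,0,1]]]}}

```text
time_s: 34.05
eef_pos: [0.5025, -0.4218, 0.0412]
eef_rot: [0.0, -0.098, 0.995, -0.0]
wrist_force: [0.5, -0.3, 0.6]
opening: 0.994
```

Request:
{"api": "apply_moves", "payload": {"moves": [[[0,0,-1,0,0,0,1],[0,0,-3,0,0,0,1],[0,0,-6,0,0,0,1],[0,0,-10,0,0,0,1],[0,0,-14,0,0,0,1],[0,0,-18,0,0,0,1],[0,0,-20,0,0,0,1],[0,0,-20,0,0,0,1]]]}}

```text
time_s: 34.85
eef_pos: [0.504, -0.4235, 0.2471]
eef_rot: [0.003, -0.098, 0.995, -0.004]
wrist_force: [0.1, 0.1, 1.5]
opening: 1.0
```

```bash
python3 - <<'E'
from h import *
for n in("top","side","wrist"):
    im=camera(n); cv2.imwrite(f"pics/{n}_end.png",im[:,:,::-1])
    if n=="top":
        c=get_calibration("top")
        for m,s,t,thr,win in [("sq",(.3671,.297),0,100,22),("big",(.4685,.0986),0,110,22),("small",(.471,-.1227),0,130,18)]:
            p=proj(c,[[*s,.064]])[0]; h,ce,sz,a=blob(im,p,c,.064,win,thr); print(m,p.round(),(ce-s).round(4),sz.round(1),round(a,1))
go(.4,-.3,.3,101.5)
E
```

```text
sq [143. 277.] [ 0.0034 -0.0152] [96.6 97.2] 56.1
big [226. 232.] [-0.0017 -0.0052] [96.5 96.5] 38.7
small [319. 230.] [0.0014 0.0018] [83.7 83.4] 89.0
t 35.0 pos [ 0.502  -0.4213  0.2402] F [ 0.3 -0.  -0. ] op 1.01 q6 -2.65
  shift [ 7.64 13.89 -5.95] rot [ 0.002 -0.001 -0.005]
```

View pics/top_end.png

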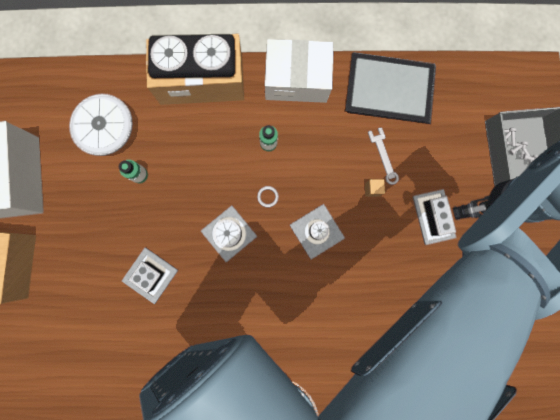

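View pics/side_end.png

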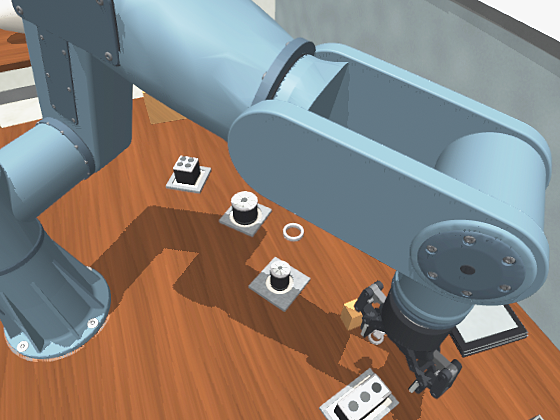

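View pics/wrist_end.png

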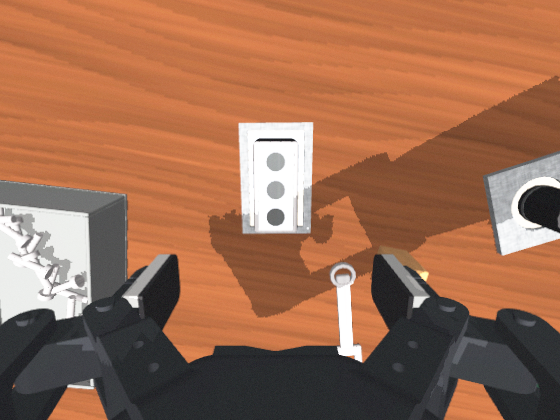

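All four lamps stand level inside their recesses: square (147,274), big round (228,232), small round (318,230), oblong (440,218) in the top view. The cans are still at (130,170) and (269,137), and the gripper is well clear. I'll hand in.

```bash
python3 -c "
from bench import *
print(hand_in())"
```

```text
the job is handed in; nothing more can be done
None
```

All four lamps (small round, big round, square, oblong) are in their matching trays, lens up. I lowered each one until it touched and only then opened the gripper. The job was handed in at about 35 s of robot time.

- **Seating:** each lamp touched down within 1 mm of the height expected for the recess floor, so none is on the rim. The final top, side and wrist pictures show all four inside their recesses and upright.
- **Cans:** both are at the same pixels in the top view as at the start.
- **Forces:** the highest wrist-force reading I saw was about 30 N, while pressing the small lamp down before I eased off and released it. The limit is 120 N.
- **Check that failed:** the final numeric centring check was no use, because the pale mask merged each lamp with its tray and gave blobs of 83–97 mm. It also left out the oblong lamp. I judged final centring by eye from the pictures and from the arm's position at release, which was within about 2 mm of each tray's measured centre.

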